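# Tip the used sample tubes out of a twin-bay carrier

### The job

Take the twin-bay carrier off its sloped stand by its black handle, and tip the two used (red) tubes out of the white bay into the yellow waste tub, while the blue tubes stay in the grey bay. Do not take hold of or touch any tube with the fingers: the tubes must be poured. Then put the carrier back on its stand the same way round as it was, fully seated between the side rails and down against the stop at the low end, let go of it, and leave the bottle, jar and black clip where they are.

Things in the scene. Friction and masses are not known exactly. Their poses are not given: they have to be found in the camera images.
- stand: Fixed sloped stand, aluminium deck 166 x 102 mm, low end towards the robot. Origin: centre of the deck's top face, 55 mm over the bench. z: deck normal, leaning 25 degrees from vertical to the low end; x up the slope, y across. Black stop 10 mm high across the low end, inner face at x = -75 mm. Black side rails 8 mm high, inner faces at y = +-40 mm. High end open.
- carrier: Loose carrier, 150 (x) x 176 (y) x 125 mm high (z), about 0.4 kg empty. Origin: centre of its underside. Starts on the stand, axes parallel to the stand's, origin 3 to 5 mm down its slope. Dark foot 140 x 70 x 12 mm goes between the rails (5 mm free each side) and against the stop. White bay at +y, grey bay at -y, divider along x. White end walls 48 mm high at x = +-73 mm.
- carrier_grip (a point): Good grip point on the black handle, at 0, 0, 108 mm in the carrier's frame; axes as the carrier's. The handle is a plate standing on the divider, 12 mm thick (y), 64 mm long (x), top at z = 125 mm; grip it between z = 75 and 125 mm, fingers closing along y.
- used_lip (a point): Middle of the white bay's outer lip, at 0, 88, 40 mm in the carrier's frame; axes as the carrier's. The bay's outer wall slopes up at 30 degrees to this free lip, so tubes roll out over it once the carrier is rolled about its x axis towards +y by clearly more than 30 degrees (45 is ample).
- kept_bay (a point): Inside the grey bay, at 0, -26, 26 mm in the carrier's frame; axes as the carrier's. Both bays are alike: flat floor at z = 16 mm from 3 to 46 mm off the middle, then the 30 degree wall up to the lip. Divider 6 mm thick, top at z = 56 mm: tubes roll against it when the other bay is tipped.
- tub: Fixed yellow open waste tub, 180 (x) x 210 (y) x 85 mm high, walls and floor 5 mm. Origin: centre of its underside, on the bench; z up. It stands to one side of the robot's centre line, the stand to the other; which is which varies.
- used_a: Used sample tube, red with a black cap, loose in the white bay: a round stick 110 mm long, 20 mm across, about 35 g, that rolls freely. Origin at mid-length on its axis; x along the tube.
- used_b: Used sample tube, red with a black cap, loose in the white bay: a round stick 110 mm long, 20 mm across, about 35 g, that rolls freely. Origin at mid-length on its axis; x along the tube.
- kept_a: Sample tube to keep, blue with a white cap, loose in the grey bay: a round stick 110 mm long, 20 mm across, about 35 g, that rolls freely. Origin at mid-length on its axis; x along the tube.
- kept_b: Sample tube to keep, blue with a white cap, loose in the grey bay: a round stick 110 mm long, 20 mm across, about 35 g, that rolls freely. Origin at mid-length on its axis; x along the tube.
- bottle: Bystander: amber bottle, 64 mm across, 150 mm high, standing. Origin: centre of its underside.
- clip: Bystander: black optics clip 60 x 30 x 38 mm. Origin: centre of its underside.
- jar: Bystander: white jar, 60 mm across, 70 mm high. Origin: centre of its underside.
Things that resemble listed ones, but are neither listed nor needed, are in the scene too. Leave any purple look-alike of the carrier alone.

How it is judged:
By the outcome, as a careful person would: the job done as asked, in the order asked, and still so for the second after the job is handed in, with the robot touching nothing.
It also fails if it takes over 64 s, if anything falls off the work surface, if the arm or the gripper's body presses on something with over 40 N, if the wrist force passes 120 N, or if a joint passes its speed limit or range.

### The arm

A 7-joint arm with a two-finger parallel gripper is mounted at the origin on the work surface. World frame = base frame: x ahead of the robot, y to its left, z up, the work surface at z = 0. Lengths are in m, angles in rad, forces in N, time in s.
With the tool pointing down it reaches from about 0.425 to 1.025 m from the base axis. Payload 3.6 kg.
Tool frame: the origin (TCP) lies between the finger pads; the fingertips stand 25 mm ahead of it and the grasp point (between the pads) lies 6 mm ahead of it (tips_ahead is the z of the fingertips in the tool frame, in m); z points along the fingers, y is the direction in which the jaws open and shut (so a half turn about z gives the same grasp; the last joint's range is limited). The gripper opens to 85 mm and grips with 20 to 120 N. Pads are 22 mm wide; open, the fingers measure 114 mm over their backs; the gripper's body (76 mm by 85 mm) begins 54 mm behind the grasp point. The pads swing forward as they close: fully open they stand 13 mm farther back than shut.
Start: joints at [1.054, 0.591, 0.048, 1.609, -0.033, 0.943, -0.034], TCP at [0.297, -0.661, 0.256] pointing down, gripper open.
Joint ranges: [-2.69, 2.69], [-0.47, 2.24], [-1.27, 1.36], [0.19, 2.51], [-1.53, 4.68], [0.08, 2.07], [-3.09, 3.09]. Speed limits (rad/s): [2.57, 2.57, 3.14, 3.14, 3.14, 3.14, 3.14].

### API

Orientations are given as a 3x3 rotation matrix whose columns are the frame's x, y, z axes.
In Python, from cell import * gives the robot as it stands.
- The arm moves only by the tool apply_moves, never from a script. Its argument "steps" is a list of rows, each an object with "delta_pos": the shift along the tool's x, y, z in mm, a list of three; "angular": the turn, a rotation vector about the tool's x, y, z in rad, a list of three. In form: [{"delta_pos": [x, y, z], "angular": [wx, wy, wz]}, ...]. A call has 1 to 20 rows; each row shifts and turns the commanded pose from where the row before left it, along the tool's axes as they then stand; what a row does not reach is not made up. A row lasts 1/8 s, in which the tool goes at most 62.5 mm and 10.7 degrees, less where a joint would pass 70% of its speed; a pose out of reach is approached as far as the arm can. A call with a gripper value outside its range is refused whole. "fingers" is the opening in per cent of the stroke, from 0 (shut) to 100 (fully open), set as the call begins (left out, the last holds). The fingers move at their own pace and stop on an object; "grip_force" is the grip in N (left out, the last holds). Time passes only in rows, so rows that do not move let the fingers close. It gives the time, the measured TCP pose, the force and the opening at its end, in the units of the state.
- observe(): the state, without advancing time (a new reading comes with each control period).
- grab_frame(name): name is "scene" or "top" or "wrist"; returns the picture (480x640x3 uint8, red, green, blue); there is no depth.
- camera_params(name): a dict with "fovy" (degrees; the focal length in pixels is half the picture's height over the tangent of half this angle, whatever the lens; pixels are square), "cx", "cy" (the principal point, pixels), "pose" (4x4, takes a point from camera to world coordinates). Camera axes: x right, y down, z forward; pixel columns grow to the right and rows downward; lengths in m; the calibration is good to about 2 mm. A picture is of the moment at which its call begins: read the wrist's pose just before it. camera_params takes no time and is no camera call; for the wrist camera it gives the pose at the moment of the call.
- sign_off(): hands the job in, once; it reports no verdict.
The state is a dict: "t": time; "q": joint angles; "qvel": joint speeds; "tau": joint torques, N m; "position": TCP position; "tool_rot": TCP orientation; "wrist_force": force on the tool from outside, world axes, zero at the start; "torque": the same for the moment, N m; "opening": finger opening in m.
Only numpy, scipy, OpenCV 4.12 (cv2) and the standard library are available. Lean on these libraries where they do the work, as an engineer would, in place of code of your own. Each camera call takes 0.05 s, during which the arm holds its last target. There are 200 camera calls.

## Working session

There is one attempt and no reset: what is moved stays moved. The work goes in short steps, Python scripts to look and compute and a tool call to move; the robot and the scene stay as the last step left them, time stands still between calls to the robot, and variables do not carry over. Pictures are saved under pics/ and viewed, about 8 in all and at most 12, crops included, and the job is handed in when it is done.

Besides the shell and the picture viewer there is one more tool, called after "Request:" as name(argument=value, ...), one argument or row to a line, values as JSON. apply_moves: Moves the arm, as the interface text tells. Its arguments: {"type":"object","properties":{"steps":{"type":"array","items":{"type":"object","properties":{"delta_pos":{"type":"array","items":{"type":"number"}},"angular":{"type":"array","items":{"type":"number"}}}}},"fingers":{"type":"number"},"grip_force":{"type":"number"}},"required":["steps"]}

```bash
mkdir -p pics; ls
python3 - <<'E'
from cell import *
import cv2
for n in("scene","top"):
    cv2.imwrite(f"pics/{n}0.png",grab_frame(n)[:,:,::-1])
    p=camera_params(n);print(n,p["fovy"],p["cx"],p["cy"],p["pose"].tolist() if hasattr(p["pose"],'tolist') else p["pose"])
s=observe();print(s["t"],s["position"],s["tool_rot"],s["opening"])
E
```

```text
pics
scene 54.55622845442665 323.5799052104228 244.57606137256815 [[-0.7962138549371888, 0.43404380419503913, -0.4214848434356334, 1.1572808730541633], [0.6049638154001735, 0.5620758964645036, -0.5639942097841871, 0.6380995222376417], [-0.007891721138418963, -0.7040430829526867, -0.7101134121279151, 0.9636500181857176], [0.0, 0.0, 0.0, 1.0]]
top 54.382332554281646 323.22335875329765 242.79849352016882 [[-0.013212203168561356, -0.982409314952735, 0.18627231566051583, 0.4386436190557521], [-0.9996419990323014, 0.008642822877838663, -0.0253214411794965, 0.011986197650771118], [0.02326610105146647, -0.18654018201663816, -0.9821718021991177, 1.2537851424189268], [0.0, 0.0, 0.0, 1.0]]
0.1 [ 0.29720775 -0.66052284  0.25522527] [[ 9.11903747e-01  4.10402971e-01 -9.78154386e-04]
 [ 4.10404112e-01 -9.11901940e-01  1.82112963e-03]
 [-1.44583873e-04 -2.06213351e-03 -9.99997863e-01]] 0.0852346283708713
```

View pics/scene0.png

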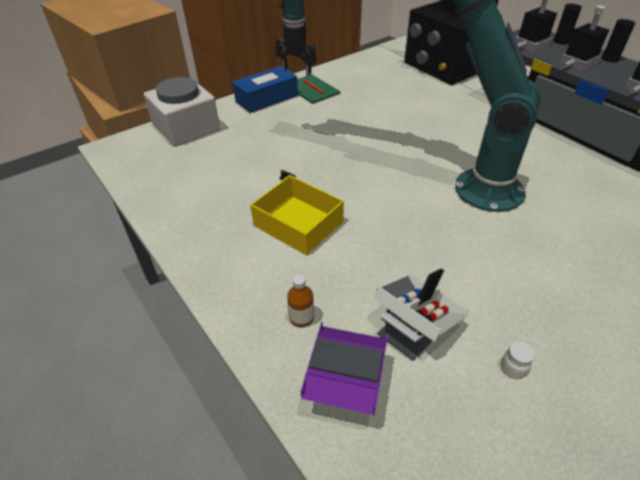

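View pics/top0.png

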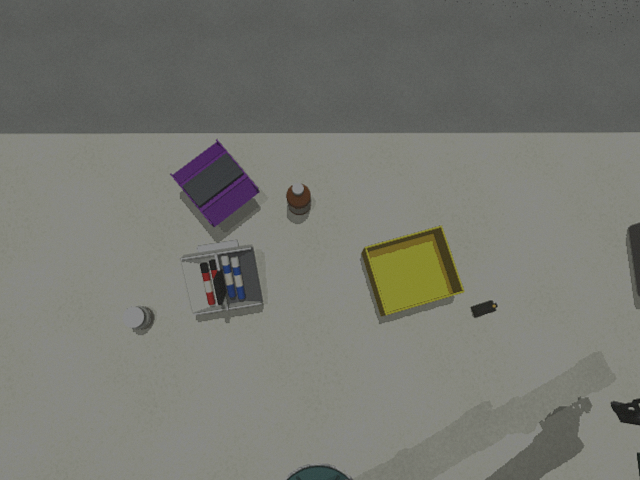

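The top view shows the real carrier at about (222,280): white bay with red tubes on the left (+y), grey bay with blue tubes on the right, black handle between them. The purple look-alike is at (215,183), the tub at (412,270), the bottle at (299,197), the jar at (140,318) and the clip at (484,309). I'll enlarge the crops to measure.

Run:
```python
import cv2,numpy as np
a=cv2.imread("pics/top0.png")[230:330,165:285]
b=cv2.imread("pics/scene0.png")[260:365,365:475]
a=cv2.resize(a,None,fx=5,fy=5,interpolation=2)
a=cv2.convertScaleAbs(a,alpha=1.5)
cv2.imwrite("pics/ca.png",a)
cv2.imwrite("pics/cb.png",cv2.resize(b,None,fx=5.5,fy=5.5,interpolation=2))
```

```text
(no output)
```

View pics/ca.png

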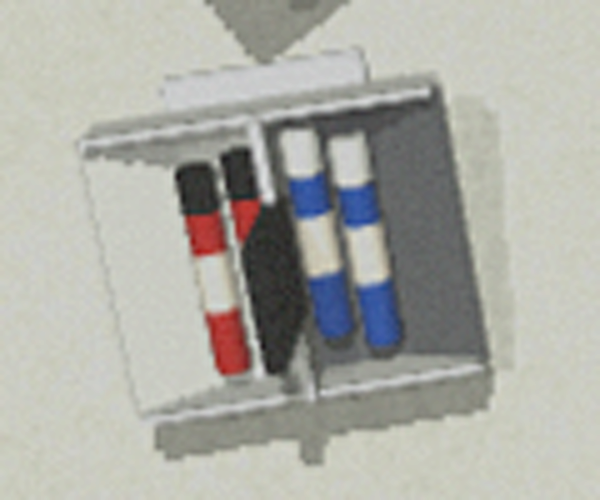

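View pics/cb.png

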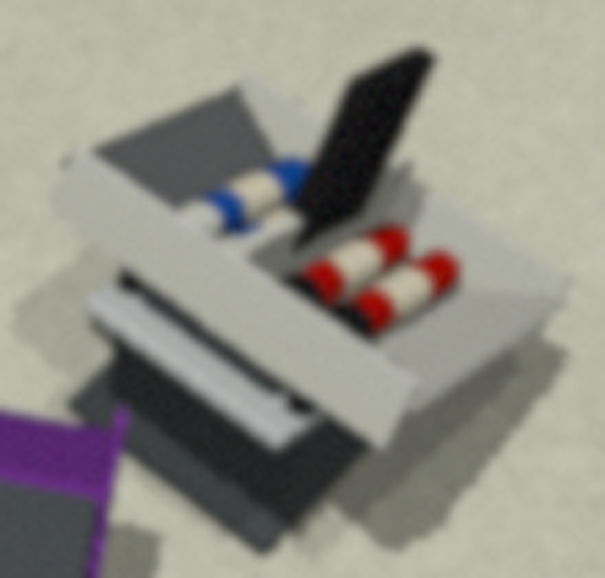

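```bash
cat > h.py <<'E'
from cell import *
import numpy as np, cv2
from scipy.optimize import least_squares
from scipy.spatial.transform import Rotation as R
def proj(n,P,cp=None):
    p=cp or camera_params(n);T=np.array(p["pose"]);f=240/np.tan(np.radians(p["fovy"]/2))
    c=(np.atleast_2d(P)-T[:3,3])@T[:3,:3]
    return np.c_[p["cx"]+f*c[:,0]/c[:,2],p["cy"]+f*c[:,1]/c[:,2]]
def ray(n,uv,z):
    p=camera_params(n);T=np.array(p["pose"]);f=240/np.tan(np.radians(p["fovy"]/2))
    d=T[:3,:3]@np.array([(uv[0]-p["cx"])/f,(uv[1]-p["cy"])/f,1]);return T[:3,3]+d*(z-T[2,3])/d[2]
def standR(yaw): # z leans 25deg to low end (-x)
    return (R.from_euler('z',yaw)*R.from_euler('y',-25,degrees=True)).as_matrix()
E
python3 - <<'E'
from h import *
P=np.array([[73,88,48],[73,-88,48],[-73,88,48],[-73,-88,48]])/1e3
t=(np.array([[82,148],[432,93],[147,414],[490,367]])+.5)/5-.5+[165,230]
s=(np.array([[415,383],[73,152],[568,280],[245,80]])+.5)/5.5-.5+[365,260]
def res(v,full=False):
    M=standR(v[2]); o=np.array([v[0],v[1],.055])+M@[-.004,0,0]
    W=P@M.T+o
    return np.r_[proj("top",W)-t,proj("scene",W)-s].ravel()
r=least_squares(res,[.6,.2,0.2]);print(r.x,r.fun.reshape(-1,2).round(1))
def res6(v):
    M=R.from_rotvec(v[3:]).as_matrix();W=P@M.T+v[:3]
    return np.r_[proj("top",W)-t,proj("scene",W)-s].ravel()
M=standR(r.x[2]);r6=least_squares(res6,np.r_[r.x[:2],.055,R.from_matrix(M).as_rotvec()])
M6=R.from_rotvec(r6.x[3:]).as_matrix();print(r6.x[:3],"z",M6[:,2],"x",M6[:,0],r6.fun.reshape(-1,2).round(1));print(M)
c=[ray("top",u,.085) for u in[(363,250),(442,227),(462,291),(382,315)]];print(np.array(c).round(3),np.mean(c,0))
for n,u,z in(("jar",(135,318),.07),("clip",(484,307),.038),("bottle",(299,188),.15)):print(n,ray("top",u,z))
for x in(.073,-.073):print(proj("top",M@[x,0,.125]+[r.x[0],r.x[1],.055]))
E
```

```text
[0.58852599 0.23743573 0.1504069 ] [[-1.2 -0.9]
 [ 1.1 -1.3]
 [-1.6  1.3]
 [-0.3 -0.7]
 [ 0.9  0.2]
 [-0.7 -1.8]
 [ 0.4  0.2]
 [-0.8 -2. ]]
[0.58425439 0.23712234 0.04852396] z [-0.42333829 -0.07743694  0.9026562 ] x [0.89325431 0.13067813 0.43013948] [[-0.5 -0.2]
 [ 1.7 -0.5]
 [-1.2  1.8]
 [-0.  -0.3]
 [ 0.7  0.5]
 [-0.8 -0.6]
 [ 0.2  1. ]
 [-0.9 -0.4]]
[[ 8.96075744e-01 -1.49840454e-01 -4.17846982e-01]
 [ 1.35801571e-01  9.88710189e-01 -6.33253123e-02]
 [ 4.22618262e-01  6.93889390e-18  9.06307787e-01]]
[[ 0.641 -0.119  0.085]
 [ 0.699 -0.325  0.085]
 [ 0.534 -0.366  0.085]
 [ 0.477 -0.162  0.085]] [ 0.58757889 -0.24291323  0.085     ]
jar [0.47740915 0.45096861 0.07      ]
clip [ 0.49545075 -0.4357104   0.038     ]
bottle [0.78555772 0.04125736 0.15      ]
[[211.30252999 259.76030849]]
[[223.61344813 318.74431998]]
```

Fit residuals are 1–2 px, so the carrier pose is good to about 3 mm. I'll work out the pregrasp move.

```bash
cat >> h.py <<'E'
S=np.array([.5885,.2374,.055]); SR=standR(.1504)
F=np.diag([1.,-1,-1])
def go(pos,Rt):
    s=observe();A=np.array(s["tool_rot"]);p=np.array(s["position"])
    print("t",round(s["t"],2),"rotvec",R.from_matrix(A.T@Rt).as_rotvec().round(3),"then d(mm)",(Rt.T@(np.array(pos)-p)*1e3).round(1),"| d in current",(A.T@(np.array(pos)-p)*1e3).round(1),"q",np.round(s["q"],2),"F",np.round(s["wrist_force"],1),"op",round(s["opening"],4))
E
python3 - <<'E'
from h import *
g=S+SR@[-.004,0,.108];print(g);go(g+SR[:,2]*.11,SR@F)
E
```

```text
[0.53978817 0.230018   0.15119077]
t 0.1 rotvec [-0.061  0.434  0.268] then d(mm) [ 294.3 -844.1  142. ] | d in current [ 541.9 -725.     5.8] q [ 1.05  0.59  0.05  1.61 -0.03  0.94 -0.03] F [-0.4 -0.4 -0.1] op 0.0852
```

Request:
apply_moves(
  steps=[
    {"delta_pos": [0, 0, 0], "angular": [-0.015, 0.108, 0.067]},
    {"delta_pos": [0, 0, 0], "angular": [-0.015, 0.108, 0.067]},
    {"delta_pos": [0, 0, 0], "angular": [-0.015, 0.108, 0.067]},
    {"delta_pos": [0, 0, 0], "angular": [-0.015, 0.108, 0.067]},
    {"delta_pos": [18.4, -52.8, 8.9]},
    {"delta_pos": [18.4, -52.8, 8.9]},
    {"delta_pos": [18.4, -52.8, 8.9]},
    {"delta_pos": [18.4, -52.8, 8.9]},
    {"delta_pos": [18.4, -52.8, 8.9]},
    {"delta_pos": [18.4, -52.8, 8.9]},
    {"delta_pos": [18.4, -52.8, 8.9]},
    {"delta_pos": [18.4, -52.8, 8.9]},
    {"delta_pos": [18.4, -52.8, 8.9]},
    {"delta_pos": [18.4, -52.8, 8.9]},
    {"delta_pos": [18.4, -52.8, 8.9]},
    {"delta_pos": [18.4, -52.8, 8.9]},
    {"delta_pos": [18.4, -52.8, 8.9]},
    {"delta_pos": [18.4, -52.8, 8.9]},
    {"delta_pos": [18.4, -52.8, 8.9]},
    {"delta_pos": [18.4, -52.8, 8.9]},
  ],
  fingers=100,
)

```text
validation failed for argument at $.st...
```

Run:
```python
from h import *
g=S+SR@[-.004,0,.108];go(g+SR[:,2]*.11,SR@F)
cp=camera_params("wrist");im=grab_frame("wrist")[:,:,::-1].copy()
cv2.imwrite("pics/w1.png",im);
o=S+SR@[-.004,0,0]
for P in([.032,0,.125],[-.032,0,.125],[.073,0,.056],[-.073,0,.056],[.073,88e-3,.048],[-.073,.088,.048]):print(P,proj("wrist",o+SR@P,cp).round(0))
```

```text
t 0.1 rotvec [-0.061  0.434  0.268] then d(mm) [ 294.3 -844.1  142. ] | d in current [ 541.9 -725.     5.8] q [ 1.05  0.59  0.05  1.61 -0.03  0.94 -0.03] F [-0.4 -0.4 -0.1] op 0.0852
[0.032, 0, 0.125] [[-7926. -6406.]]
[-0.032, 0, 0.125] [[-3371. -2441.]]
[0.073, 0, 0.056] [[-4241. -4028.]]
[-0.073, 0, 0.056] [[-1481. -1107.]]
[0.073, 0.088, 0.048] [[-4855. -4263.]]
[-0.073, 0.088, 0.048] [[-1698. -1183.]]
```

View pics/w1.png

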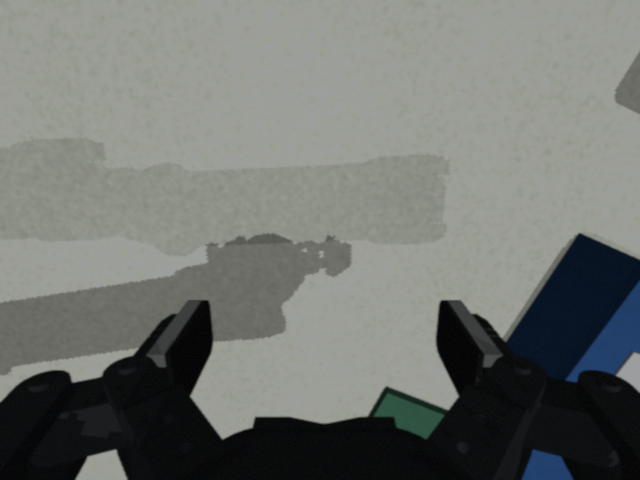

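The call was refused because every row needs both fields. The arm hasn't moved, and the wrist picture shows only the bench and the fingers. I'll resend it.

Request:
apply_moves(
  steps=[
    {"delta_pos": [0, 0, 0], "angular": [-0.015, 0.108, 0.067]},
    {"delta_pos": [0, 0, 0], "angular": [-0.015, 0.108, 0.067]},
    {"delta_pos": [0, 0, 0], "angular": [-0.015, 0.108, 0.067]},
    {"delta_pos": [0, 0, 0], "angular": [-0.015, 0.108, 0.067]},
    {"delta_pos": [18.4, -52.8, 8.9], "angular": [0, 0, 0]},
    {"delta_pos": [18.4, -52.8, 8.9], "angular": [0, 0, 0]},
    {"delta_pos": [18.4, -52.8, 8.9], "angular": [0, 0, 0]},
    {"delta_pos": [18.4, -52.8, 8.9], "angular": [0, 0, 0]},
    {"delta_pos": [18.4, -52.8, 8.9], "angular": [0, 0, 0]},
    {"delta_pos": [18.4, -52.8, 8.9], "angular": [0, 0, 0]},
    {"delta_pos": [18.4, -52.8, 8.9], "angular": [0, 0, 0]},
    {"delta_pos": [18.4, -52.8, 8.9], "angular": [0, 0, 0]},
    {"delta_pos": [18.4, -52.8, 8.9], "angular": [0, 0, 0]},
    {"delta_pos": [18.4, -52.8, 8.9], "angular": [0, 0, 0]},
  ],
  fingers=100,
)

```text
t: 1.9
position: [0.4206, -0.1071, 0.2529]
tool_rot: [[0.896, 0.149, 0.417], [0.135, -0.989, 0.062], [0.422, 0.001, -0.907]]
wrist_force: [1.0, -0.3, -0.4]
opening: 0.0852
```

Request:
apply_moves(
  steps=[
    {"delta_pos": [18.4, -52.8, 8.9], "angular": [0, 0, 0]},
    {"delta_pos": [18.4, -52.8, 8.9], "angular": [0, 0, 0]},
    {"delta_pos": [18.4, -52.8, 8.9], "angular": [0, 0, 0]},
    {"delta_pos": [18.4, -52.8, 8.9], "angular": [0, 0, 0]},
    {"delta_pos": [18.4, -52.8, 8.9], "angular": [0, 0, 0]},
    {"delta_pos": [18.4, -52.8, 8.9], "angular": [0, 0, 0]},
    {"delta_pos": [0, 0, 0], "angular": [0, 0, 0]},
  ],
)

```text
t: 2.78
position: [0.4735, 0.1145, 0.2474]
tool_rot: [[0.9, 0.163, 0.404], [0.149, -0.987, 0.067], [0.41, -0.0, -0.912]]
wrist_force: [-0.3, 0.0, -0.9]
opening: 0.0854
```

Run:
```python
from h import *
g=S+SR@[-.004,0,.108];go(g+SR[:,2]*.11,SR@F)
cp=camera_params("wrist");im=grab_frame("wrist")[:,:,::-1].copy()
cv2.imwrite("pics/w2.png",im);
o=S+SR@[-.004,0,0]
for P in([.032,0,.125],[-.032,0,.125],[.073,0,.056],[-.073,0,.056],[.073,88e-3,.048],[.073,-88e-3,.048],[-.073,.088,.048]):print(P,proj("wrist",o+SR@P,cp).round(0))
```

```text
t 2.77 rotvec [-0.006  0.014  0.012] then d(mm) [  34.4 -104.3   12.2] | d in current [  35.9 -103.8   12.3] q [-0.78  0.23  0.47  2.41 -0.28  0.12 -1.48] F [-0.3  0.  -0.9] op 0.0854
[0.032, 0, 0.125] [[142. 127.]]
[-0.032, 0, 0.125] [[156. 236.]]
[0.073, 0, 0.056] [[180.  63.]]
[-0.073, 0, 0.056] [[198. 258.]]
[0.073, 0.088, 0.048] [[62. 63.]]
[0.073, -0.088, 0.048] [[306.  66.]]
[-0.073, 0.088, 0.048] [[ 96. 253.]]
```

View pics/w2.png

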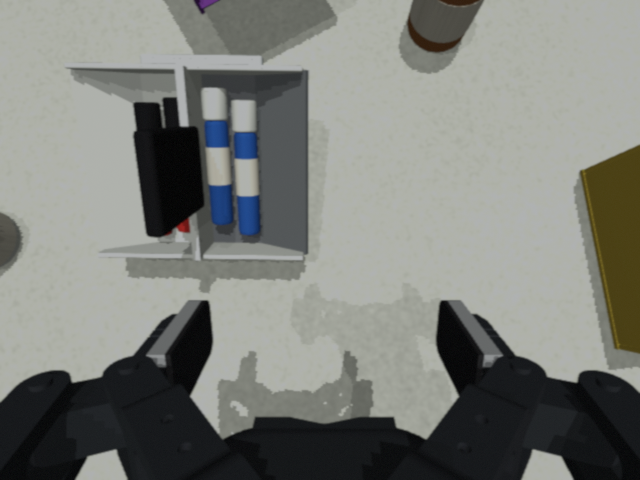

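The wrist view matches the projected model within a few pixels: handle top centre at (149,131)–(157,236), against (142,127)–(156,236) predicted. I'll continue to the pregrasp pose.

Request:
apply_moves(
  steps=[
    {"delta_pos": [8.6, -26, 3], "angular": [0, 0, 0]},
    {"delta_pos": [8.6, -26, 3], "angular": [0, 0, 0]},
    {"delta_pos": [8.6, -26, 3], "angular": [-0.003, 0.007, 0.006]},
    {"delta_pos": [8.6, -26, 3], "angular": [-0.003, 0.007, 0.006]},
    {"delta_pos": [0, 0, 10], "angular": [0, 0, 0]},
    {"delta_pos": [0, 0, 0], "angular": [0, 0, 0]},
  ],
)

```text
t: 3.58
position: [0.4977, 0.2131, 0.2405]
tool_rot: [[0.9, 0.131, 0.415], [0.119, -0.991, 0.055], [0.419, -0.0, -0.908]]
wrist_force: [0.2, -0.3, 0.7]
opening: 0.0853
```

Run:
```python
from h import *
g=S+SR@[-.004,0,.108];go(g,SR@F)
```

```text
t 3.58 rotvec [ 0.008  0.004 -0.017] then d(mm) [  2.3 -10.4  99.6] | d in current [  2.5 -11.2  99.5] q [-1.09  0.35  0.64  2.31 -0.3   0.15 -1.68] F [ 0.2 -0.3  0.7] op 0.0853
```

Request:
apply_moves(
  steps=[
    {"delta_pos": [1.2, -5.5, 5], "angular": [0.004, 0.002, -0.008]},
    {"delta_pos": [1.2, -5, 5], "angular": [0.004, 0.002, -0.009]},
    {"delta_pos": [0, 0, 22], "angular": [0, 0, 0]},
    {"delta_pos": [0, 0, 22], "angular": [0, 0, 0]},
    {"delta_pos": [0, 0, 22], "angular": [0, 0, 0]},
    {"delta_pos": [0, 0, 16], "angular": [0, 0, 0]},
    {"delta_pos": [0, 0, 7.5], "angular": [0, 0, 0]},
    {"delta_pos": [0, 0, 0], "angular": [0, 0, 0]},
  ],
)

```text
t: 4.58
position: [0.5249, 0.2323, 0.1799]
tool_rot: [[0.899, 0.154, 0.409], [0.139, -0.988, 0.068], [0.415, -0.005, -0.91]]
wrist_force: [-0.4, 0.9, 0.7]
opening: 0.0853
```

Run:
```python
from h import *
g=S+SR@[-.004,0,.108];go(g,SR@F)
a=grab_frame("wrist")[:,:,::-1]; cv2.imwrite("pics/w3.png",a)
```

```text
t 4.58 rotvec [-0.006  0.009  0.002] then d(mm) [ 0.9  4.5 32.1] | d in current [ 1.2  4.7 32.1] q [-0.96  0.49  0.52  2.29 -1.36  0.08 -0.62] F [-0.4  0.9  0.7] op 0.0853
```

View pics/w3.png

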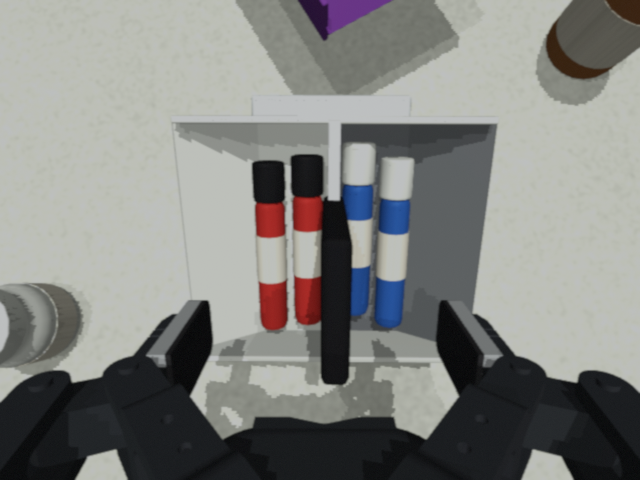

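The handle runs down the image at x≈335 between the fingers (centre ≈325), which agrees with the remaining offset of about +4.5 mm in y. I'll finish the descent.

Request:
apply_moves(
  steps=[
    {"delta_pos": [0.5, 2.3, 5], "angular": [-0.003, 0.004, 0.001]},
    {"delta_pos": [0.5, 2.3, 7], "angular": [-0.003, 0.004, 0.001]},
    {"delta_pos": [0, 0, 7], "angular": [0, 0, 0]},
    {"delta_pos": [0, 0, 7], "angular": [0, 0, 0]},
    {"delta_pos": [0, 0, 6], "angular": [0, 0, 0]},
    {"delta_pos": [0, 0, 0], "angular": [0, 0, 0]},
  ],
)

```text
t: 5.38
position: [0.5435, 0.2331, 0.1602]
tool_rot: [[0.902, 0.149, 0.404], [0.138, -0.989, 0.057], [0.408, 0.004, -0.913]]
wrist_force: [-0.5, -1.2, 0.1]
opening: 0.0854
```

Run:
```python
from h import *
g=S+SR@[-.004,0,.108];go(g,SR@F)
```

```text
t 5.38 rotvec [0.004 0.016 0.001] then d(mm) [-7.6  2.5  6.4] | d in current [-7.5  2.5  6.6] q [-0.92  0.54  0.48  2.26 -1.53  0.08 -0.45] F [-0.5 -1.2  0.1] op 0.0854
```

Request:
apply_moves(
  steps=[
    {"delta_pos": [-3, 1.2, 1], "angular": [0, 0.005, 0]},
    {"delta_pos": [-3, 1.2, 2], "angular": [0, 0.005, 0]},
    {"delta_pos": [0, 0, 0], "angular": [0, 0, 0]},
  ],
)

```text
t: 5.75
position: [0.5416, 0.232, 0.161]
tool_rot: [[0.902, 0.148, 0.405], [0.138, -0.989, 0.054], [0.409, 0.007, -0.913]]
wrist_force: [0.1, 0.0, -0.4]
opening: 0.0855
```

Run:
```python
from h import *
g=S+SR@[-.004,0,.108];go(g,SR@F)
```

```text
t 5.75 rotvec [0.007 0.015 0.001] then d(mm) [-6.1  1.6  8. ] | d in current [-5.9  1.6  8.1] q [-0.92  0.54  0.49  2.26 -1.53  0.08 -0.45] F [ 0.1  0.  -0.4] op 0.0855
```

Joints 5 and 6 are at their limits. Pitching the tool about 7° less, in the plane of the handle plate, keeps the grip sound and gives the arm some margin.

Request:
apply_moves(
  steps=[
    {"delta_pos": [0, 0, 0], "angular": [0, -0.04, 0]},
    {"delta_pos": [0, 0, 0], "angular": [0, -0.04, 0]},
    {"delta_pos": [0, 0, 0], "angular": [0, -0.04, 0]},
    {"delta_pos": [0, 0, 0], "angular": [0, 0, 0]},
  ],
)

```text
t: 6.25
position: [0.5425, 0.2324, 0.1611]
tool_rot: [[0.944, 0.149, 0.296], [0.145, -0.989, 0.037], [0.298, 0.008, -0.955]]
wrist_force: [-0.3, 0.4, 0.2]
opening: 0.0853
```

Run:
```python
from h import *
g=S+SR@[-.004,0,.108];go(g,SR@R.from_euler('y',.12).as_matrix()@F)
```

```text
t 6.25 rotvec [0.008 0.014 0.002] then d(mm) [-5.9  2.   8.4] | d in current [-5.8  1.9  8.5] q [-1.11  0.64  0.82  2.2  -1.16  0.39 -0.82] F [-0.3  0.4  0.2] op 0.0853
```

Request:
apply_moves(
  steps=[
    {"delta_pos": [-3, 1, 3], "angular": [0.004, 0, 0.001]},
    {"delta_pos": [-3, 1, 3], "angular": [0.004, 0, 0.001]},
    {"delta_pos": [0, 0, 2], "angular": [0, 0, 0]},
    {"delta_pos": [0, 0, 0], "angular": [0, 0, 0]},
  ],
)

```text
t: 6.75
position: [0.5387, 0.2292, 0.1514]
tool_rot: [[0.945, 0.148, 0.293], [0.141, -0.989, 0.045], [0.296, -0.002, -0.955]]
wrist_force: [-0.3, 0.0, -0.4]
opening: 0.0852
```

Request:
apply_moves(
  steps=[
    {"delta_pos": [0, 0, 0], "angular": [0, 0, 0]},
    {"delta_pos": [0, 0, 0], "angular": [0, 0, 0]},
    {"delta_pos": [0, 0, 0], "angular": [0, 0, 0]},
    {"delta_pos": [0, 0, 0], "angular": [0, 0, 0]},
    {"delta_pos": [0, 0, 0], "angular": [0, 0, 0]},
    {"delta_pos": [0, 0, 0], "angular": [0, 0, 0]},
  ],
  fingers=0,
  grip_force=90,
)

```text
t: 7.5
position: [0.5387, 0.2298, 0.1516]
tool_rot: [[0.944, 0.149, 0.293], [0.142, -0.989, 0.046], [0.297, -0.002, -0.955]]
wrist_force: [-1.5, 1.2, 3.2]
opening: 0.0115
```

Run:
```python
from h import *
g=S+SR@[-.004,0,.108];go(g,SR@R.from_euler('y',.12).as_matrix()@F)
s=observe();print(np.array(s["tool_rot"]).tolist(),s["position"],s["torque"])
```

```text
t 7.5 rotvec [-0.002  0.015 -0.001] then d(mm) [ 0.9 -0.   0.8] | d in current [ 0.9 -0.   0.7] q [-1.07  0.64  0.77  2.21 -1.21  0.36 -0.77] F [-1.5  1.2  3.2] op 0.0115
[[0.9444231095849489, 0.14911401198013385, 0.29296757757998476], [0.14186074215392075, -0.9888182561476515, 0.04597810505725244], [0.29654766887877326, -0.0018621869684608216, -0.9550162366903822]] [0.5387356  0.22984986 0.15164202] [0.0957035  0.37922802 0.04295239]
```

Request:
apply_moves(
  steps=[
    {"delta_pos": [-1, 0, -6], "angular": [0, 0, 0]},
    {"delta_pos": [-1.6, 0, -12], "angular": [0, 0, 0]},
    {"delta_pos": [-2.7, 0, -20], "angular": [0, 0, 0]},
    {"delta_pos": [6, 0, -24], "angular": [0, 0, 0]},
    {"delta_pos": [7, 0, -24], "angular": [0, -0.03, 0]},
    {"delta_pos": [7, 0, -24], "angular": [0, -0.04, 0]},
    {"delta_pos": [0, 0, 0], "angular": [0, -0.06, 0]},
    {"delta_pos": [0, 0, 0], "angular": [0, -0.06, 0]},
    {"delta_pos": [0, 0, 0], "angular": [0, -0.06, 0]},
    {"delta_pos": [0, 0, 0], "angular": [0, -0.06, 0]},
    {"delta_pos": [0, 0, 0], "angular": [0, -0.06, 0]},
    {"delta_pos": [0, 0, 0], "angular": [0, -0.06, 0]},
    {"delta_pos": [0, 0, 0], "angular": [0, 0, 0]},
  ],
)

```text
t: 9.12
position: [0.521, 0.2264, 0.2598]
tool_rot: [[0.981, 0.148, -0.128], [0.147, -0.989, -0.02], [-0.129, 0.0, -0.992]]
wrist_force: [-0.1, 0.0, -6.1]
opening: 0.011
```

```bash
cat >> h.py <<'E'
GP=np.array([.53874,.22985,.15164])
GR=np.array([[0.94442,0.14911,0.29297],[0.14186,-0.98882,0.04598],[0.29655,-0.00186,-0.95502]])
REL=SR.T@GR             # tool axes in carrier frame
TC=SR.T@(GP-(S+SR@[-.004,0,0])) # TCP in carrier frame
TUB=np.array([.5876,-.2429,0]); TY=.26
def pour(ang,back,lipz):
    Rz=R.from_euler('z',TY); Rc=(Rz*R.from_euler('x',-ang,degrees=True)).as_matrix()
    lip=TUB+Rz.apply([0,-back,0]);lip[2]=lipz
    return lip+Rc@(TC-[0,.088,.040]),Rc@REL
E
python3 - <<'E'
from h import *
print(TC)
s=observe();print(s["position"],"carrier z",(np.array(s["tool_rot"])@REL.T)[:,2])
p,Rt=pour(0,.10,.19);print(p);go(p,Rt)
for a in(25,50):print(a,pour(a,.03,.11))
cv2.imwrite("pics/s2.png",np.hstack([cv2.resize(grab_frame(n)[:,:,::-1],(400,300)) for n in("scene","top")]))
E
```

```text
[-7.72201989e-04 -9.04836204e-06  1.08855756e-01]
[0.52096579 0.22640229 0.25975921] carrier z [-5.77707182e-03  8.96488543e-04  9.99986941e-01]
[ 0.63518722 -0.42478858  0.25885576]
t 9.12 rotvec [-0.013 -0.006 -0.109] then d(mm) [-55.6 658.8   7.6] | d in current [ 16.4 660.9  -1. ] q [-1.17  0.69  1.1   1.92 -0.68  1.13 -1.18] F [-0.1  0.  -6.1] op 0.011
25 (array([ 0.60759079, -0.321051  ,  0.20959874]), array([[ 0.97250181,  0.23174289, -0.02301883],
       [ 0.19856857, -0.87678075, -0.43798052],
       [-0.12168014,  0.42137038, -0.8986946 ]]))
50 (array([ 0.59554939, -0.27578623,  0.22167847]), array([[ 0.98432216,  0.16411857,  0.0645693 ],
       [ 0.15413476, -0.62257454, -0.76723251],
       [-0.08571851,  0.76515899, -0.63811744]]))
```

View pics/s2.png

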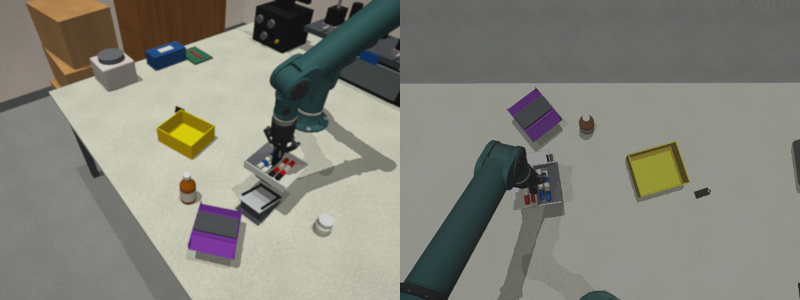

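The carrier is lifted level with the tubes in place, and the stand is empty. Next I carry it towards the tub with a gentle ramp.

Request:
apply_moves(
  steps=[
    {"delta_pos": [0, 8, 0], "angular": [0, 0, 0]},
    {"delta_pos": [0, 16, 0], "angular": [0, 0, 0]},
    {"delta_pos": [1, 24, 0], "angular": [0, 0, 0]},
    {"delta_pos": [1, 32, 0], "angular": [0, 0, 0]},
    {"delta_pos": [1, 38, 0], "angular": [0, 0, 0]},
    {"delta_pos": [1, 38, 0], "angular": [0, 0, 0]},
    {"delta_pos": [1, 38, 0], "angular": [0, 0, 0]},
    {"delta_pos": [1, 38, 0], "angular": [0, 0, 0]},
    {"delta_pos": [1, 38, 0], "angular": [0, 0, 0]},
    {"delta_pos": [1, 38, 0], "angular": [0, 0, 0]},
    {"delta_pos": [1, 38, 0], "angular": [0, 0, 0]},
    {"delta_pos": [1, 38, 0], "angular": [0, 0, 0]},
    {"delta_pos": [1, 38, 0], "angular": [0, 0, 0]},
    {"delta_pos": [1, 38, 0], "angular": [0, 0, 0]},
    {"delta_pos": [1, 38, 0], "angular": [0, 0, 0]},
    {"delta_pos": [1, 32, 0], "angular": [0, 0, 0]},
    {"delta_pos": [1, 24, 0], "angular": [0, 0, 0]},
    {"delta_pos": [0, 16, 0], "angular": [0, 0, 0]},
    {"delta_pos": [0, 8, 0], "angular": [0, 0, 0]},
    {"delta_pos": [0, 0, 0], "angular": [0, 0, 0]},
  ],
)

```text
t: 11.72
position: [0.6213, -0.343, 0.2582]
tool_rot: [[0.981, 0.148, -0.128], [0.147, -0.989, -0.017], [-0.129, -0.002, -0.992]]
wrist_force: [0.2, 0.7, -5.8]
opening: 0.0111
```

Run:
```python
from h import *
for a in(25,):p,Rt=pour(a,.03,.13);print(p);go(p,Rt)
```

```text
[ 0.60759079 -0.321051    0.22959874]
t 11.72 rotvec [-0.447  0.019 -0.05 ] then d(mm) [ -5.5 -34.5  16.4] | d in current [ -6.6 -23.7  29.8] q [-0.12  0.81  0.96  1.6  -0.59  1.18 -0.45] F [ 0.2  0.7 -5.8] op 0.0111
```

Request:
apply_moves(
  steps=[
    {"delta_pos": [0, 0, 0], "angular": [-0.06, 0.003, -0.008]},
    {"delta_pos": [0, 0, 0], "angular": [-0.06, 0.003, -0.008]},
    {"delta_pos": [0, 0, 0], "angular": [-0.06, 0.003, -0.008]},
    {"delta_pos": [0, 0, 0], "angular": [-0.06, 0.003, -0.008]},
    {"delta_pos": [0, 0, 0], "angular": [-0.06, 0.003, -0.008]},
    {"delta_pos": [0, 0, 0], "angular": [-0.06, 0.003, -0.008]},
    {"delta_pos": [-1.4, -8.6, 4], "angular": [-0.04, 0, 0]},
    {"delta_pos": [-1.4, -8.6, 4], "angular": [-0.04, 0, 0]},
    {"delta_pos": [-1.4, -8.6, 4], "angular": [0, 0, 0]},
    {"delta_pos": [-1.4, -8.6, 4], "angular": [0, 0, 0]},
    {"delta_pos": [0, 0, 0], "angular": [0, 0, 0]},
  ],
)

```text
t: 13.1
position: [0.6075, -0.3186, 0.2301]
tool_rot: [[0.973, 0.23, -0.024], [0.197, -0.881, -0.43], [-0.12, 0.414, -0.902]]
wrist_force: [0.2, -0.7, -5.6]
opening: 0.011
```

Run:
```python
from h import *
for a in(25,50):p,Rt=pour(a,.03,.11);print(p);go(p,Rt)
cv2.imwrite("pics/s3.png",np.hstack([cv2.resize(grab_frame("scene")[120:300,200:440,::-1],(400,300)),cv2.resize(grab_frame("top")[180:360,320:560,::-1],(400,300))]))
```

```text
[ 0.60759079 -0.321051    0.20959874]
t 13.1 rotvec [-0.009 -0.001 -0.002] then d(mm) [ 2.1 -6.4 19.5] | d in current [ 2.1 -6.3 19.6] q [-0.42  0.85  1.11  1.87 -0.53  0.68 -0.51] F [ 0.2 -0.7 -5.6] op 0.011
[ 0.59554939 -0.27578623  0.22167847]
t 13.1 rotvec [-0.441  0.001  0.057] then d(mm) [ -4.4 -35.  -28.2] | d in current [ -2.1 -43.9 -10.5] q [-0.42  0.85  1.11  1.87 -0.53  0.68 -0.51] F [ 0.2 -0.7 -5.6] op 0.011
```

View pics/s3.png

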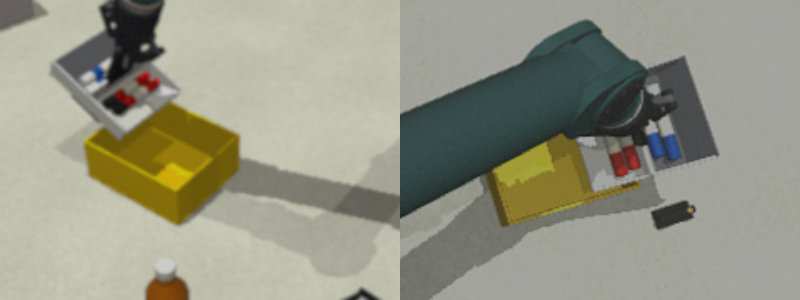

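The white bay's lip is over the tub with all four tubes still in place: reds against the white wall, blues in the grey bay. Now I pour, turning about the lip.

Request:
apply_moves(
  steps=[
    {"delta_pos": [-0.5, -6.6, -3.2], "angular": [-0.073, 0, 0.0095]},
    {"delta_pos": [-0.5, -6.6, -3.2], "angular": [-0.073, 0, 0.0095]},
    {"delta_pos": [-0.5, -6.6, -3.2], "angular": [-0.073, 0, 0.0095]},
    {"delta_pos": [-0.5, -6.6, -3.2], "angular": [-0.073, 0, 0.0095]},
    {"delta_pos": [-0.5, -6.6, -3.2], "angular": [-0.073, 0, 0.0095]},
    {"delta_pos": [-0.5, -6.6, -3.2], "angular": [-0.073, 0, 0.0095]},
    {"delta_pos": [0, 0, 0], "angular": [0, 0, 0]},
    {"delta_pos": [0, 0, 0], "angular": [0, 0, 0]},
    {"delta_pos": [0, 0, 0], "angular": [0, 0, 0]},
    {"delta_pos": [0, 0, 0], "angular": [0, 0, 0]},
  ],
)

```text
t: 14.45
position: [0.5967, -0.2788, 0.225]
tool_rot: [[0.985, 0.161, 0.065], [0.152, -0.624, -0.767], [-0.083, 0.765, -0.639]]
wrist_force: [0.4, 0.1, -5.3]
opening: 0.0108
```

Run:
```python
from h import *
for a in(50,):p,Rt=pour(a,.03,.11);print(p);go(p,Rt)
cv2.imwrite("pics/s4.png",np.hstack([cv2.resize(grab_frame("scene")[120:300,200:440,::-1],(400,300)),cv2.resize(grab_frame("top")[180:360,320:560,::-1],(400,300))]))
```

```text
[ 0.59554939 -0.27578623  0.22167847]
t 14.45 rotvec [-0.001 -0.    -0.003] then d(mm) [-0.4 -4.6 -0.3] | d in current [-0.4 -4.6 -0.3] q [-0.71  1.09  1.3   2.06 -0.56  0.34 -0.72] F [ 0.4  0.1 -5.3] op 0.0108
```

View pics/s4.png

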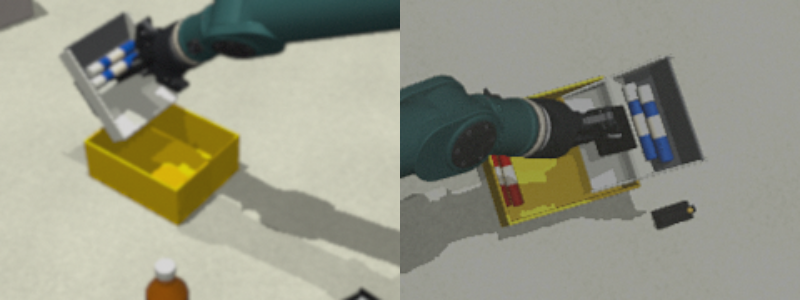

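Both red tubes lie in the tub, at about (508,180) in the right panel. The white bay is empty and the blues rest against the divider. I'll lift and roll back level.

Request:
apply_moves(
  steps=[
    {"delta_pos": [-1, 11, -9.5], "angular": [0, 0, 0]},
    {"delta_pos": [-1, 11, -9.5], "angular": [0.04, 0, 0]},
    {"delta_pos": [-1, 11, -9.5], "angular": [0.08, 0, 0]},
    {"delta_pos": [0, 0, 0], "angular": [0.1, 0, 0]},
    {"delta_pos": [0, 0, 0], "angular": [0.1, 0, 0]},
    {"delta_pos": [0, 0, 0], "angular": [0.1, 0, 0]},
    {"delta_pos": [0, 0, 0], "angular": [0.1, 0, 0]},
    {"delta_pos": [0, 0, 0], "angular": [0.1, 0, 0]},
    {"delta_pos": [0, 0, 0], "angular": [0.1, 0, 0]},
    {"delta_pos": [0, 0, 0], "angular": [0.08, 0, 0]},
    {"delta_pos": [0, 0, 0], "angular": [0.06, 0, 0]},
    {"delta_pos": [0, 0, 0], "angular": [0, 0, 0]},
  ],
)

```text
t: 16.05
position: [0.5962, -0.2816, 0.2694]
tool_rot: [[0.985, 0.151, -0.08], [0.149, -0.988, -0.034], [-0.084, 0.022, -0.996]]
wrist_force: [0.3, 0.3, -5.4]
opening: 0.011
```

Run:
```python
from h import *
go([.521,.2264,.265],(R.from_euler('z',.1504)).as_matrix()@REL)
s=observe();print(s["position"],(np.array(s["tool_rot"])@REL.T).round(3))
```

```text
t 16.05 rotvec [ 0.023 -0.051  0.   ] then d(mm) [   1.7 -513.5    4.9] | d in current [   1.9 -513.5   -6.9] q [-0.25  0.72  0.99  1.74 -0.58  1.08 -0.49] F [ 0.3  0.3 -5.4] op 0.011
[ 0.59622742 -0.28159307  0.26935212] [[ 0.987 -0.153 -0.054]
 [ 0.154  0.988  0.015]
 [ 0.051 -0.023  0.998]]
```

Request:
apply_moves(
  steps=[
    {"delta_pos": [0, -8, 0], "angular": [0, 0, 0]},
    {"delta_pos": [0, -16, 0], "angular": [0, 0, 0]},
    {"delta_pos": [0, -24, 0], "angular": [0, 0, 0]},
    {"delta_pos": [0, -32, 0], "angular": [0, 0, 0]},
    {"delta_pos": [0, -38, 0], "angular": [0, 0, 0]},
    {"delta_pos": [0, -38, 0], "angular": [0, 0, 0]},
    {"delta_pos": [0, -38, 0], "angular": [0, 0, 0]},
    {"delta_pos": [0, -38, 0], "angular": [0, 0, 0]},
    {"delta_pos": [0, -38, 0], "angular": [0, 0, 0]},
    {"delta_pos": [0, -38, 0], "angular": [0, 0, 0]},
    {"delta_pos": [0, -38, 0], "angular": [0, 0, 0]},
    {"delta_pos": [0, -38, 0], "angular": [0, 0, 0]},
    {"delta_pos": [0, -38, 0], "angular": [0, 0, 0]},
    {"delta_pos": [0, -32, 0], "angular": [0, 0, 0]},
    {"delta_pos": [0, -24, 0], "angular": [0, 0, 0]},
    {"delta_pos": [0, -18, 0], "angular": [0.012, 0, 0]},
    {"delta_pos": [0, -11, 0], "angular": [0.011, 0, 0]},
    {"delta_pos": [0, -6, 0], "angular": [0, 0, 0]},
    {"delta_pos": [0, 0, 0], "angular": [0, 0, 0]},
  ],
)

```text
t: 18.42
position: [0.5179, 0.2285, 0.2604]
tool_rot: [[0.985, 0.153, -0.085], [0.153, -0.988, -0.006], [-0.085, -0.007, -0.996]]
wrist_force: [-0.3, -0.3, -5.0]
opening: 0.0113
```

Run:
```python
from h import *
up=SR[:,2]
go(GP+up*.04+np.array([0,0,.07]),GR)
```

```text
t 18.43 rotvec [-0.006  0.386  0.003] then d(mm) [3.  1.8 3.5] | d in current [4.1 1.9 2.1] q [-1.19  0.66  1.1   1.95 -0.68  1.07 -1.18] F [-0.3 -0.3 -5. ] op 0.0113
```

Request:
apply_moves(
  steps=[
    {"delta_pos": [0, 0, 0], "angular": [-0.001, 0.055, 0]},
    {"delta_pos": [0, 0, 0], "angular": [-0.001, 0.055, 0]},
    {"delta_pos": [0, 0, 0], "angular": [-0.001, 0.055, 0]},
    {"delta_pos": [0, 0, 0], "angular": [-0.001, 0.055, 0]},
    {"delta_pos": [0, 0, 0], "angular": [-0.001, 0.055, 0]},
    {"delta_pos": [1, 1, 1], "angular": [-0.001, 0.055, 0]},
    {"delta_pos": [2, 1, 2], "angular": [0, 0.055, 0]},
    {"delta_pos": [0, 0, 0], "angular": [0, 0, 0]},
  ],
)

```text
t: 19.42
position: [0.5199, 0.2261, 0.2575]
tool_rot: [[0.946, 0.151, 0.288], [0.144, -0.988, 0.047], [0.292, -0.003, -0.957]]
wrist_force: [0.2, 0.7, -5.9]
opening: 0.0112
```

Run:
```python
from h import *
go(GP+SR[:,2]*.03,GR)
```

```text
t 19.43 rotvec [-0.001  0.005  0.002] then d(mm) [-17.1  -0.7  77.1] | d in current [-16.7  -0.7  77.1] q [-1.33  0.54  1.11  2.17 -0.87  0.56 -1.06] F [ 0.2  0.7 -5.9] op 0.0112
```

Request:
apply_moves(
  steps=[
    {"delta_pos": [-3, 0, 14], "angular": [0, 0.002, 0.001]},
    {"delta_pos": [-4, -0.3, 18], "angular": [0, 0.002, 0.001]},
    {"delta_pos": [-4, -0.3, 18], "angular": [0, 0, 0]},
    {"delta_pos": [-4, 0, 16], "angular": [0, 0, 0]},
    {"delta_pos": [-2, 0, 11], "angular": [0, 0, 0]},
    {"delta_pos": [0, 0, 0], "angular": [0, 0, 0]},
  ],
)

```text
t: 20.18
position: [0.5282, 0.2288, 0.1789]
tool_rot: [[0.944, 0.15, 0.293], [0.143, -0.989, 0.047], [0.297, -0.002, -0.955]]
wrist_force: [0.4, -0.1, -5.8]
opening: 0.0105
```

Run:
```python
from h import *
go(GP+SR[:,2]*.002+SR[:,0]*.002,GR)
```

```text
t 20.18 rotvec [-0.001 -0.001  0.001] then d(mm) [ 3.7  0.6 26.9] | d in current [ 3.7  0.6 26.9] q [-1.14  0.6   0.84  2.22 -1.09  0.39 -0.87] F [ 0.4 -0.1 -5.8] op 0.0105
```

Request:
apply_moves(
  steps=[
    {"delta_pos": [1, 0.2, 7], "angular": [0, 0, 0]},
    {"delta_pos": [1, 0.2, 7], "angular": [0, 0, 0]},
    {"delta_pos": [1, 0.2, 7], "angular": [0, 0, 0]},
    {"delta_pos": [0.5, 0, 4], "angular": [0, 0, 0]},
    {"delta_pos": [0.2, 0, 2], "angular": [0, 0, 0]},
    {"delta_pos": [0, 0, 0], "angular": [0, 0, 0]},
    {"delta_pos": [0, 0, 0], "angular": [0, 0, 0]},
  ],
)

```text
t: 21.05
position: [0.5396, 0.2306, 0.1549]
tool_rot: [[0.943, 0.151, 0.295], [0.144, -0.989, 0.047], [0.299, -0.002, -0.954]]
wrist_force: [-0.3, -0.3, -5.8]
opening: 0.0108
```

Run:
```python
from h import *
go(GP,GR)
s=observe();print(SR.T@np.array(s["wrist_force"]))
```

```text
t 21.05 rotvec [-0.001 -0.003  0.002] then d(mm) [-1.9  0.7  2.8] | d in current [-1.9  0.7  2.8] q [-1.06  0.63  0.75  2.21 -1.17  0.34 -0.8 ] F [-0.3 -0.3 -5.8] op 0.0108
[-2.7750896  -0.2170342  -5.12717786]
```

Request:
apply_moves(
  steps=[
    {"delta_pos": [0.1, 0.3, 1], "angular": [0, 0, 0]},
    {"delta_pos": [0.1, 0.2, 1], "angular": [0, 0, 0]},
    {"delta_pos": [0.1, 0, 1], "angular": [0, 0, 0]},
    {"delta_pos": [0, 0, 0], "angular": [0, 0, 0]},
    {"delta_pos": [0, 0, 0], "angular": [0, 0, 0]},
  ],
)

```text
t: 21.68
position: [0.5407, 0.2304, 0.1526]
tool_rot: [[0.943, 0.151, 0.295], [0.143, -0.989, 0.049], [0.299, -0.004, -0.954]]
wrist_force: [-4.7, 0.7, 7.1]
opening: 0.011
```

Run:
```python
from h import *
go(GP,GR)
s=observe();print(SR.T@np.array(s["wrist_force"]))
```

```text
t 21.68 rotvec [-0.002 -0.003  0.001] then d(mm) [-2.2  0.3  0.3] | d in current [-2.2  0.3  0.3] q [-1.06  0.63  0.74  2.21 -1.18  0.34 -0.79] F [-4.7  0.7  7.1] op 0.011
[-1.11695589  1.41157611  8.39486459]
```

The foot is in contact with the deck. I'll slide it down the slope to the stop.

Request:
apply_moves(
  steps=[
    {"delta_pos": [-1, 0, 0], "angular": [0, 0, 0]},
    {"delta_pos": [-1, 0, 0], "angular": [0, 0, 0]},
    {"delta_pos": [-1, 0, 0.1], "angular": [0, 0, 0]},
    {"delta_pos": [0, 0, 0], "angular": [0, 0, 0]},
  ],
)

```text
t: 22.18
position: [0.5404, 0.2304, 0.1526]
tool_rot: [[0.942, 0.151, 0.3], [0.143, -0.989, 0.048], [0.304, -0.003, -0.953]]
wrist_force: [-2.2, 1.8, 7.2]
opening: 0.0109
```

Run:
```python
from h import *
go(GP,GR)
s=observe();print(SR.T@np.array(s["wrist_force"]))
```

```text
t 22.18 rotvec [-0.001 -0.007  0.001] then d(mm) [-1.9  0.3  0.4] | d in current [-1.9  0.3  0.4] q [-1.05  0.62  0.73  2.21 -1.19  0.33 -0.78] F [-2.2  1.8  7.2] op 0.0109
[1.29400515 2.14478872 7.2911724 ]
```

Request:
apply_moves(
  steps=[
    {"delta_pos": [-1.5, 0, -0.8], "angular": [0, -0.004, 0]},
    {"delta_pos": [-1.5, 0, 0], "angular": [0, -0.003, 0]},
    {"delta_pos": [-1.5, 0, 0], "angular": [0, 0, 0]},
    {"delta_pos": [-1, 0, 0], "angular": [0, 0, 0]},
    {"delta_pos": [0, 0, 0], "angular": [0, 0, 0]},
    {"delta_pos": [0, 0, 0], "angular": [0, 0, 0]},
  ],
)

```text
t: 22.92
position: [0.5369, 0.2297, 0.1521]
tool_rot: [[0.943, 0.149, 0.297], [0.142, -0.989, 0.046], [0.301, -0.001, -0.954]]
wrist_force: [6.1, 1.7, -1.1]
opening: 0.0111
```

Run:
```python
from h import *
go(GP,GR)
s=observe();print(SR.T@np.array(s["wrist_force"]), s["torque"])
```

```text
t 22.93 rotvec [ 0.    -0.004  0.001] then d(mm) [1.6 0.1 1. ] | d in current [1.6 0.1 1. ] q [-1.06  0.62  0.74  2.22 -1.19  0.33 -0.78] F [ 6.1  1.7 -1.1] op 0.0111
[ 5.23271146  0.74061987 -3.68052557] [ 0.46421246 -1.30855335  0.04556131]
```

The push is now resisted by about 8 N up-slope while the deck load is nearly zero, so it is against the stop. I'll press down lightly.

Request:
apply_moves(
  steps=[
    {"delta_pos": [0.2, 0, 1], "angular": [0, 0, 0]},
    {"delta_pos": [0.1, 0, 0.6], "angular": [0, 0, 0]},
    {"delta_pos": [0, 0, 0], "angular": [0, 0, 0]},
    {"delta_pos": [0, 0, 0], "angular": [0, 0, 0]},
  ],
)

```text
t: 23.42
position: [0.5378, 0.2298, 0.1515]
tool_rot: [[0.943, 0.15, 0.297], [0.142, -0.989, 0.048], [0.301, -0.003, -0.954]]
wrist_force: [2.5, 2.5, 9.3]
opening: 0.0111
```

Run:
```python
from h import *
go(GP,GR)
s=observe();print(SR.T@np.array(s["wrist_force"]), s["torque"])
```

```text
t 23.43 rotvec [-0.001 -0.005  0.   ] then d(mm) [0.9 0.1 0.2] | d in current [0.9 0.1 0.2] q [-1.05  0.62  0.73  2.22 -1.19  0.33 -0.78] F [2.5 2.5 9.3] op 0.0111
[6.56061078 2.1316167  7.24175114] [ 0.33258776 -0.79178237  0.05984094]
```

Against both deck and stop. I'll release gently and back off.

Request:
apply_moves(
  steps=[
    {"delta_pos": [0, 0, 0], "angular": [0, 0, 0]},
    {"delta_pos": [0, 0, 0], "angular": [0, 0, 0]},
    {"delta_pos": [0, 0, 0], "angular": [0, 0, 0]},
    {"delta_pos": [0, 0, 0], "angular": [0, 0, 0]},
    {"delta_pos": [0, 0, 0], "angular": [0, 0, 0]},
    {"delta_pos": [0, 0, -10], "angular": [0, 0, 0]},
    {"delta_pos": [0, 0, -20], "angular": [0, 0, 0]},
    {"delta_pos": [0, 0, -25], "angular": [0, 0, 0]},
    {"delta_pos": [0, 0, -25], "angular": [0, 0, 0]},
    {"delta_pos": [0, 0, 0], "angular": [0, 0, 0]},
  ],
  fingers=100,
)

```text
t: 24.68
position: [0.5105, 0.2257, 0.2269]
tool_rot: [[0.945, 0.151, 0.291], [0.144, -0.988, 0.048], [0.295, -0.003, -0.956]]
wrist_force: [-0.6, 0.3, 0.2]
opening: 0.0857
```

Run:
```python
from h import *
cp=camera_params("wrist");w=grab_frame("wrist")[:,:,::-1];go(GP,GR)
cv2.imwrite("pics/w5.png",w)
o=S+SR@[-.005,0,0]
for P in([.032,0,.125],[-.032,0,.125],[.073,0,.056],[.073,88e-3,.048],[.073,-88e-3,.048],[-.073,.088,.048],[-.073,-.088,.048]):print(P,proj("wrist",o+SR@P,cp).round(0))
for y in(.051,-.051):print("deck",proj("wrist",S+SR@[.083,y,0],cp).round(0))
```

```text
t 24.73 rotvec [-0.002  0.003  0.002] then d(mm) [ 5.5  0.4 79.5] | d in current [ 5.7  0.6 79.5] q [-1.28  0.54  1.01  2.22 -0.95  0.48 -1.  ] F [-0.2 -0.3 -1.2] op 0.0853
[0.032, 0, 0.125] [[327. 206.]]
[-0.032, 0, 0.125] [[326. 316.]]
[0.073, 0, 0.056] [[327. 100.]]
[0.073, 0.088, 0.048] [[183.  99.]]
[0.073, -0.088, 0.048] [[470.  99.]]
[-0.073, 0.088, 0.048] [[212. 299.]]
[-0.073, -0.088, 0.048] [[440. 299.]]
deck [[255.  70.]]
deck [[398.  70.]]
```

View pics/w5.png

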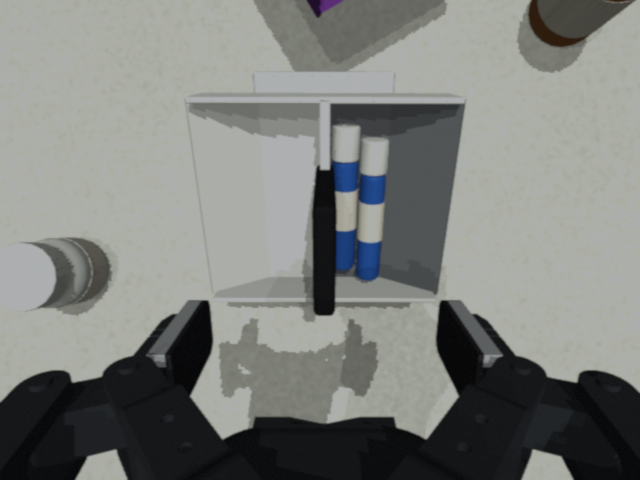

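Released and clear. The carrier sits where predicted: upper wall (187,98)–(464,99), lower wall at y≈300, both within about 3 px of prediction apart from the outer lip corners. It is centred and parallel to the deck edge (255–393,72), the two blues are in the grey bay and the white bay is empty. I'll move away and compare with the first top view.

Request:
apply_moves(
  steps=[
    {"delta_pos": [0, 0, -20], "angular": [0, 0, 0]},
    {"delta_pos": [4, 0, -30], "angular": [0, 0, 0]},
    {"delta_pos": [0, 20, 0], "angular": [0, -0.05, 0]},
    {"delta_pos": [-3, 35, 0], "angular": [0, -0.05, 0]},
    {"delta_pos": [-4, 45, 0], "angular": [0, -0.05, 0]},
    {"delta_pos": [-4, 45, 0], "angular": [0, -0.05, 0]},
    {"delta_pos": [-4, 45, 0], "angular": [0, -0.05, 0]},
    {"delta_pos": [-4, 45, 0], "angular": [0, 0, 0]},
    {"delta_pos": [-4, 45, 0], "angular": [0, 0, 0]},
    {"delta_pos": [-4, 45, 0], "angular": [0, 0, 0]},
    {"delta_pos": [-4, 45, 0], "angular": [0, 0, 0]},
    {"delta_pos": [-4, 45, 0], "angular": [0, 0, 0]},
    {"delta_pos": [-4, 45, 0], "angular": [0, 0, 0]},
    {"delta_pos": [-4, 45, 0], "angular": [0, 0, 0]},
    {"delta_pos": [-4, 45, 0], "angular": [0, 0, 0]},
    {"delta_pos": [-4, 45, 0], "angular": [0, 0, 0]},
    {"delta_pos": [0, 30, 0], "angular": [0, 0, 0]},
    {"delta_pos": [0, 15, 0], "angular": [0, 0, 0]},
    {"delta_pos": [0, 0, 0], "angular": [0, 0, 0]},
  ],
)

```text
t: 27.1
position: [0.5458, -0.4169, 0.2679]
tool_rot: [[0.988, 0.15, 0.045], [0.15, -0.989, 0.01], [0.046, -0.003, -0.999]]
wrist_force: [-0.1, -0.1, -0.7]
opening: 0.0852
```

Run:
```python
from h import *
t=grab_frame("top")[:,:,::-1].copy();s=grab_frame("scene")[:,:,::-1].copy()
t0=cv2.imread("pics/top0.png");s0=cv2.imread("pics/scene0.png")
f=lambda a,r:cv2.resize(a[r[0]:r[1],r[2]:r[3]],(400,300),interpolation=2)
cv2.imwrite("pics/fin.png",np.vstack([np.hstack([f(t0,(230,330,160,293)),f(t,(230,330,160,293))]),np.hstack([f(s,(260,365,355,495)),f(t,(150,420,180,540))])]))
# shift along the grey/white wall strips, phase correlation
for n,a,b,r in(("jar",t0,t,(295,340,115,165)),("bottle",t0,t,(170,225,275,325)),("clip",t0,t,(290,325,460,510)),("carrier",t0,t,(235,325,170,275)),("carrierS",s0,s,(260,365,365,475)),("tub",t0,t,(220,320,355,470))):
    g=lambda i:cv2.cvtColor(i[r[0]:r[1],r[2]:r[3]],6).astype(np.float32)
    print(n,np.round(cv2.phaseCorrelate(g(a),g(b)),2))
W=np.float32
e=lambda i:cv2.cvtColor(i,6).astype(W)
for nm,a,b,r in(("lowwall",t0,t,(300,320,190,265)),("highwall",t0,t,(242,262,180,255)),("sceneHi",s0,s,(285,345,375,445))):
    best=cv2.findTransformECC(e(a[r[0]:r[1],r[2]:r[3]]),e(b[r[0]:r[1],r[2]:r[3]]),np.eye(2,3,dtype=W),cv2.MOTION_TRANSLATION)
    print(nm,best[0],best[1][:,2])
st=observe();print(st["t"],st["position"])
```

```text
Traceback (most recent call last):
ValueError: setting an array element with a sequence. The requested array has an inhomogeneous shape after 1 dimensions. The detected shape was (2,) + inhomogeneous part.
```

View pics/fin.png

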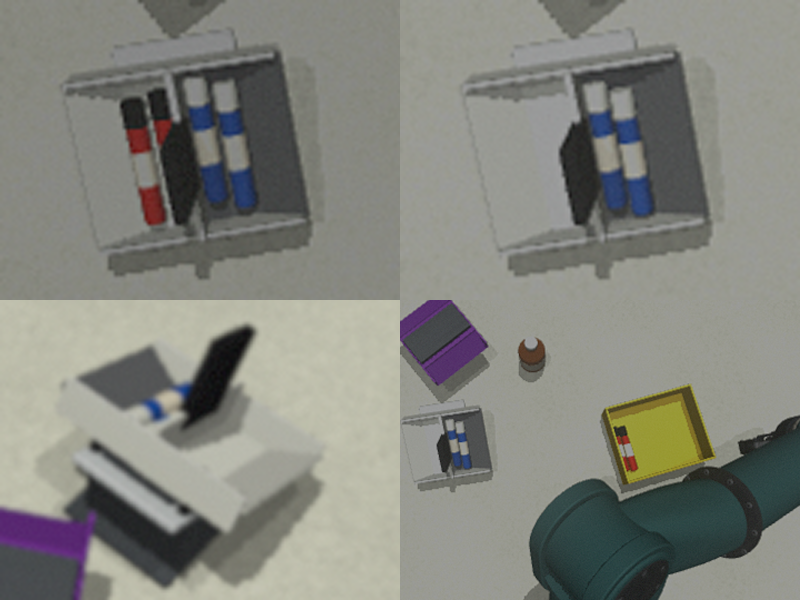

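The final view matches the start: carrier on the stand, same way round, and shifted about a pixel towards the stop. Both reds are in the tub and the blues are in the grey bay. I'll run one numeric check, then hand in.

Run:
```python
from h import *
W=np.float32
e=lambda i:cv2.cvtColor(np.ascontiguousarray(i),6).astype(W)
t=grab_frame("top")[:,:,::-1];t0=cv2.imread("pics/top0.png")
for nm,r in(("lowwall",(300,320,190,265)),("highwall",(236,262,180,255)),("jar",(295,340,115,165)),("bottle",(170,225,275,325))):
    b=cv2.findTransformECC(e(t0[r[0]:r[1],r[2]:r[3]]),e(t[r[0]:r[1],r[2]:r[3]]),np.eye(2,3,dtype=W),cv2.MOTION_TRANSLATION)
    print(nm,round(b[0],3),b[1][:,2].round(2))
print(observe()["wrist_force"]);print(sign_off())
```

```text
lowwall 0.812 [0.13 0.21]
highwall 0.965 [-0.16  0.53]
jar 1.0 [-0.01  0.01]
bottle 1.0 [ 0.01 -0.  ]
[ 0.80062451 -0.4814226   0.3631624 ]
the job is handed in; nothing more can be done
None
```

I took the carrier off its stand by the handle and poured both red tubes into the yellow tub. I then set it back on the stand the same way round, against the stop, and let go. The job is handed in, at about 27 s on the robot's clock.

- **Tubes:** The final pictures show both reds in the tub and both blues in the grey bay. The fingers held only the handle.
- **Seating:** The carrier sits centred and parallel on the deck. Compared with the first top view, its end walls moved 0.2 and 0.5 px towards the stop, roughly 1 mm or less. While it was still held, the push towards the stop was resisted by about 8 N with almost no load on the deck, which points to the stop rather than friction.
- **Bystanders:** The jar and bottle measured 0.01 px of movement or less. I did not measure the clip at the end because the gripper hid it in the top view. The arm stayed well above it throughout.
- **Problems on the way:** The first move call was refused for missing row fields. The arm ran into joint limits on the full 25° approach, so I gripped the handle with the tool about 8° flatter. The first slide towards the stop barely moved, so I unloaded the foot slightly and repeated it.

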